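# Put the hardness reference blocks back in their trays

### The job

The four steel hardness reference blocks were left piled up on the bench after calibration. Take the pile apart and put each block into the tray whose pocket has its shape and size, lying flat on the pocket floor with the same face up as now. Leave the oil bottle and the loupe where they stand.

Things in the scene. Friction and masses are not known exactly. Their poses are not given: they have to be found in the camera images.
- block_disc: Large round block, 58 mm across, about 0.41 kg, the lowest of the pile, standing on the bench (anywhere among the trays). Bare steel, 20 mm thick, all its faces plain. Origin: centre of its underside; z up out of the top (test) face, which is up at the start.
- block_square: Square block, 40 x 40 mm, about 0.25 kg, lying on the large round one, up to 4 mm off its centre each way, turned at random. Bare steel, 20 mm thick, all its faces plain. Origin: centre of its underside; z up out of the top (test) face, which is up at the start. x and y point square to its sides.
- block_hex: Six-sided block, 32 mm across flats (37 mm across corners), about 0.14 kg, lying on the square one, turned at random. Bare steel, 20 mm thick, all its faces plain. Origin: centre of its underside; z up out of the top (test) face, which is up at the start. Two of its flats face +y and -y, the others lie at 60 degrees to these; corners at +x and -x.
- block_small: Small round block, 22 mm across, about 0.06 kg, the top of the pile, lying on the six-sided one (its top face is 80 mm above the bench). Bare steel, 20 mm thick, all its faces plain. Origin: centre of its underside; z up out of the top (test) face, which is up at the start.
- tray_disc: Tray for the large round block: round pocket 74 mm across. Fixed wooden tray, 96 x 96 x 10 mm, one of four, in any of five places, turned up to 0.3 rad. The pocket, in its middle, is 4 mm deep, lined with grey felt, its floor 6 mm above the table. Origin: centre of the tray's underside; z up.
- tray_square: Tray for the square block: square pocket 54 x 54 mm, its sides along the tray's x and y; the block goes in only within about 0.4 rad of square to them. Fixed wooden tray, 96 x 96 x 10 mm, one of four, in any of five places, turned up to 0.3 rad. The pocket, in its middle, is 4 mm deep, lined with grey felt, its floor 6 mm above the table. Origin: centre of the tray's underside; z up.
- tray_hex: Tray for the six-sided block: six-sided pocket, 48 mm across flats, two flats facing +y and -y; the block fits at any turn. Fixed wooden tray, 96 x 96 x 10 mm, one of four, in any of five places, turned up to 0.3 rad. The pocket, in its middle, is 4 mm deep, lined with grey felt, its floor 6 mm above the table. Origin: centre of the tray's underside; z up.
- tray_small: Tray for the small round block: round pocket 38 mm across. Fixed wooden tray, 96 x 96 x 10 mm, one of four, in any of five places, turned up to 0.3 rad. The pocket, in its middle, is 4 mm deep, lined with grey felt, its floor 6 mm above the table. Origin: centre of the tray's underside; z up.
- oil_bottle: Bystander: amber bottle, 52 mm across, 120 mm tall, standing loose at the far left or far right of the trays. Origin: centre of its underside.
- loupe: Bystander: aluminium stand loupe, 44 mm across, 46 mm tall, standing loose on the other side. Origin: centre of its underside.

How it is judged:
At the end, for the whole second after the job is handed in: Each block lies released and at rest in its own tray: centre within 13 mm of the tray's centre (anywhere inside the pocket meets this), underside 4 to 7.5 mm above the tray's underside (on the pocket floor, not on its edge), top face up and level within 0.06 rad (horizontal distance between block_disc and tray_disc below 0.013 m and z of block_disc in the frame of tray_disc between 0.004 and 0.0075 m and angle between each of block_disc, block_square, block_hex, block_small's own z axis and vertical below 0.06 rad and linear speed of each of block_disc, block_square, block_hex, block_small below 0.02 m/s and angular speed of each of block_disc, block_square, block_hex, block_small below 0.2 rad/s and horizontal distance between block_square and tray_square below 0.013 m and z of block_square in the frame of tray_square between 0.004 and 0.0075 m and horizontal distance between block_hex and tray_hex below 0.013 m and z of block_hex in the frame of tray_hex between 0.004 and 0.0075 m and horizontal distance between block_small and tray_small below 0.013 m and z of block_small in the frame of tray_small between 0.004 and 0.0075 m); the robot touches nothing.
It fails at once if the oil bottle or the loupe is shifted by more than 20 mm (distance of any of oil_bottle, loupe from where it was at the start of the episode above 0.02 m).
It also fails if it takes over 93 s, if anything falls off the work surface, if the arm or the gripper's body presses on something with over 40 N, if the wrist force passes 120 N, or if a joint passes its speed limit or range.

### The arm

A 6-joint arm with a two-finger parallel gripper is mounted at the origin on the work surface. World frame = base frame: x ahead of the robot, y to its left, z up, the work surface at z = 0. Lengths are in m, angles in rad, forces in N, time in s.
With the tool pointing down it reaches from about 0.35 to 0.975 m from the base axis. Payload 17.4 kg.
Tool frame: the origin (TCP) lies at the very end of the fingers, on their centre line; the grasp point (between the pads) lies robot.grasp_offset behind it (robot.grasp_offset is the distance from the TCP to the grasp point, in m); z points along the fingers, y is the line along which they close (so a half turn about z gives the same grasp; the last joint's range is limited). The gripper opens to 85 mm and grips with 20 to 120 N. Pads are 22 mm wide; open, the fingers measure 114 mm over their backs; the gripper's body (76 mm by 85 mm) begins 54 mm behind the grasp point. The pads swing forward as they close: fully open they stand 13 mm farther back than shut.
Start: joints at [1.205, 0.116, 1.442, -0, 1.584, -0.038], TCP at [0.217, 0.639, 0.231] pointing down, gripper open.
Joint ranges: [-2.83, 2.83], [-0.83, 2.19], [0.07, 2.5], [-1.14, 4.28], [0.01, 3], [-2.97, 2.97]. Speed limits (rad/s): [1.89, 1.89, 2.22, 3.14, 3.14, 3.14].

### API

Orientations are given as a rotation vector (axis times angle).
In Python, from bench import robot, viewer gives the robot as it stands.
- The arm moves only by the tool move_arm, never from a script. Its argument "targets" is a list of rows, each an object with "hand": the opening, from 0 (shut) to 1 (fully open); "dp": the shift along the world's x, y, z in cm, a list of three; "turn": the turn about the world's z in degrees. In form: [{"hand": hand, "dp": [tx, ty, tz], "turn": turn}, ...]. A call has 1 to 12 rows; each row is the pose to reach, as a shift and turn from the pose commanded when the call began; what a row does not reach only later rows make up. A row lasts 1/8 s, in which the tool goes at most 62.5 mm and 10.7 degrees, less where a joint would pass 70% of its speed; a pose out of reach is approached as far as the arm can. A call with a gripper value outside its range is refused whole. The fingers move at their own pace and stop on an object; "grip_force" is the grip in N (left out, the last holds). Time passes only in rows, so rows that repeat a pose let the fingers close. It gives the time, the measured TCP pose, the force, the opening and the grip force at its end, in the units of the state.
- robot.sense(): the state, without advancing time (a new reading comes with each control period).
- viewer.capture(name): name is "scene" or "top"; returns a dict with "image" (420x560x3 uint8, blue, green, red), "fx", "fy", "cx", "cy" (pixels), "world_from_camera" (4x4, takes a point from camera to world coordinates). Camera axes: x right, y down, z forward; pixel columns grow to the right and rows downward; lengths in m; the calibration is good to about 2 mm. A picture is of the moment at which its call begins. There is no depth.
- robot.close_job(): hands the job in; it is judged then, once.
The state is a dict: "time_s": time; "joint_positions": joint angles; "qd": joint speeds; "tau": joint torques, N m; "position": TCP position; "ee_rot": TCP orientation; "force": force on the tool from outside, world axes, zero at the start; "moment": the same for the moment, N m; "gripper_width": opening from 0.0 (shut) to 1.0 (fully open); "grasp_force": force on a finger pad.
Only numpy, scipy, OpenCV 4.12 (cv2) and the standard library are available. Lean on these libraries where they do the work, as an engineer would, in place of code of your own. Each camera call takes 0.05 s, during which the arm holds its last target. There are 200 camera calls.

## Working session

There is one attempt and no reset: what is moved stays moved. The work goes in short steps, Python scripts to look and compute and a tool call to move; the robot and the scene stay as the last step left them, time stands still between calls to the robot, and variables do not carry over. Pictures are saved under pics/ and viewed, at most 14 in all, crops included, and the job is handed in when it is done.

Besides the shell and the picture viewer there is one more tool, called after "Request:" in YAML: its name, and indented under it one key for each argument. move_arm: Moves the arm, as the interface text tells. Its arguments: {"type":"object","properties":{"targets":{"type":"array","items":{"type":"object","properties":{"hand":{"type":"number"},"dp":{"type":"array","items":{"type":"number"}},"turn":{"type":"number"}}}},"grip_force":{"type":"number"}},"required":["targets"]}

```bash
mkdir -p pics; ls; python3 - <<'E'
from bench import robot, viewer
import cv2,json,numpy as np
for n in("top","scene"):
    c=viewer.capture(n); cv2.imwrite(f"pics/{n}0.png",c["image"])
    print(n,c["fx"],c["fy"],c["cx"],c["cy"],np.round(c["world_from_camera"],4).tolist())
    np.savez(f"{n}0.npz",**c)
print(robot.grasp_offset, robot.sense())
E
```

```text
pics
top 418.4488991409467 418.4488991409467 274.2159696081308 210.52221245091835 [[0.029, -0.9855, 0.1673, 0.4241], [-0.9994, -0.0256, 0.0224, -0.0005], [-0.0178, -0.1679, -0.9857, 1.0317], [0.0, 0.0, 0.0, 1.0]]
scene 439.2082531090517 439.2082531090517 277.5558688160025 207.18126123544005 [[-0.8233, 0.3278, -0.4634, 0.9942], [0.5676, 0.4741, -0.6731, 0.6436], [-0.001, -0.8172, -0.5764, 0.6237], [0.0, 0.0, 0.0, 1.0]]
0.0187 {'time_s': 0.1, 'joint_positions': array([ 1.20520350e+00,  1.16428765e-01,  1.44213407e+00,  2.55905553e-05,
        1.58397958e+00, -3.78446396e-02]), 'qd': array([ 7.06079590e-05, -2.81959338e-03, -1.61325202e-03, -6.90856850e-04,
        5.94823022e-04, -6.29579341e-04]), 'tau': array([ 1.94500579e-03, -7.33651257e+01, -6.33796120e+01,  2.66088485e-06,
        5.22583898e-03, -9.72643704e-06]), 'position': array([0.21726966, 0.63892651, 0.23068222]), 'ee_rot': array([-5.12488802e-01, -3.09929096e+00,  1.45347771e-03]), 'force': array([-0.60575104,  0.10616823,  0.23497899]), 'moment': array([-0.05088332, -0.00809353,  0.02476669]), 'grasp_force': 0.0, 'gripper_width': 1.0036873856966988}
```

View pics/top0.png

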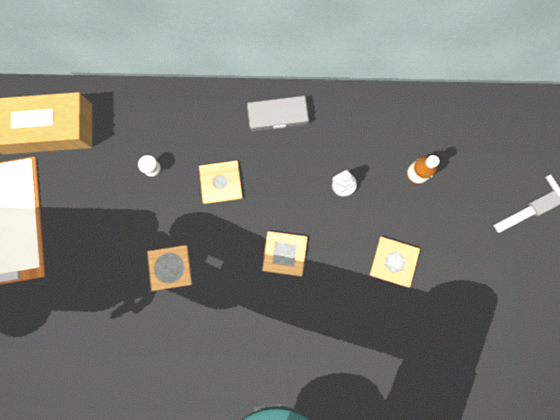

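View pics/scene0.png

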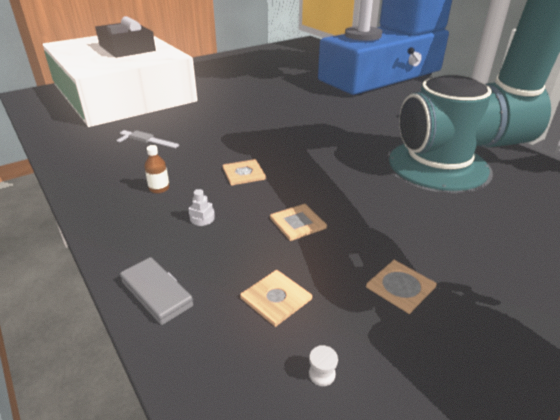

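The top view shows the pile at (344,183), with the small tray at (221,182), disc tray at (169,268), square tray at (285,254) and hex tray at (395,262). The loupe is at (149,166) and the bottle at (422,170). Next I'll crop in for the details.

```bash
cat > h.py <<'E'
import numpy as np,cv2
def load(n): return dict(np.load(n+".npz"))
def ray(c,uv,z):
    uv=np.atleast_2d(uv).astype(float);M=c["world_from_camera"]
    d=np.c_[(uv[:,0]-c["cx"])/c["fx"],(uv[:,1]-c["cy"])/c["fy"],np.ones(len(uv))]@M[:3,:3].T
    o=M[:3,3]; return o+d*((z-o[2])/d[:,2])[:,None]
def proj(c,P):
    M=c["world_from_camera"];p=(np.atleast_2d(P)-M[:3,3])@M[:3,:3]
    return np.c_[c["fx"]*p[:,0]/p[:,2]+c["cx"],c["fy"]*p[:,1]/p[:,2]+c["cy"]]
E
python3 - <<'E'
from h import *
t=load("top0");s=load("scene0");I=t["image"];S=s["image"]
a=cv2.resize(I[160:210,318:368],(400,400),interpolation=cv2.INTER_CUBIC)
b=cv2.resize(S[182:232,177:227],(400,400),interpolation=cv2.INTER_CUBIC)
cv2.imwrite("pics/pile0.png",np.hstack([a,b]))
h=cv2.cvtColor(I,cv2.COLOR_BGR2HSV)
m=((h[...,0]>8)&(h[...,0]<28)&(h[...,1]>70)&(h[...,2]>60)).astype(np.uint8)
cs,_=cv2.findContours(m,cv2.RETR_EXTERNAL,cv2.CHAIN_APPROX_NONE)
for c in cs:
    if 500<cv2.contourArea(c)<3500:
        H=ray(t,c[:,0,:],0.01); 
        r=cv2.minAreaRect((H[:,:2]*1000).astype(np.float32)); print("rect mm",np.round(r[0],1),np.round(r[1],1),round(r[2],1), cv2.boundingRect(c))
E
```

```text
rect mm [450.7 274.7] [ 99.8 101.7] 10.5 (147, 245, 45, 47)
rect mm [ 480.2 -271.5] [102.3 101.8] 74.1 (369, 236, 52, 52)
rect mm [493.2  -5. ] [102.4 100.6] 83.8 (262, 231, 46, 46)
rect mm [667.7 160.9] [102.2 102.7] 9.7 (199, 160, 44, 44)
rect mm [561.3 660.4] [312.6 110.6] 11.2 (0, 156, 46, 129)
```

View pics/pile0.png

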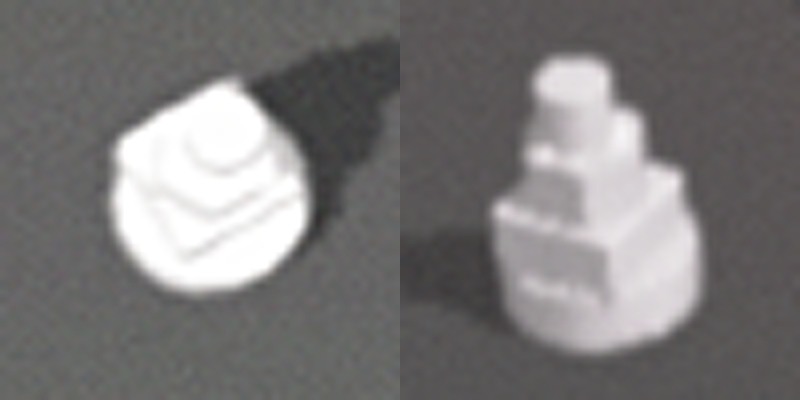

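The crop shows the pile clearly. In the top view the square's corners are at about (115,150), (185,260), (300,190) and (235,80), with the small disc's centre at (230,133). I'll convert these to world coordinates.

```bash
python3 - <<'E'
from h import *
t=load("top0");s=load("scene0")
T=lambda p:(np.atleast_2d(p)+.5)/8-.5+[318,160]
S=lambda p:(np.atleast_2d(p)+.5)/8-.5+[177-50,182]
r=lambda a:np.round(a[:,:2]*1000,1).tolist()
print("small T",r(ray(t,T([230,133]),.08)),"S",r(ray(s,S([571,80]),.08)))
q=ray(t,T([[115,150],[185,260],[300,190],[235,80]]),.04);print("sqT",r(q),r(q.mean(0)[None]))
q=ray(s,S([[494,210],[610,245],[685,180]]),.04);print("sqS",r(q))
print("sq yaw edges", [round(float(np.degrees(np.arctan2(*(b-a)[[1,0]])))%90,1) for a,b in zip(q[:-1],q[1:])])
q=ray(t,T([[108,200],[310,200],[208,292]]),.02);print("discT",r(q))
q=ray(s,S([[525,152],[588,172],[643,135]]),.06);print("hexS",r(q))
q=ray(t,T([[210,215],[153,170],[275,165]]),.06);print("hexT",r(q))
# automated silhouette: foot bottom in T
I=t["image"]
E
```

```text
small T [[671.2, -144.7]] S [[670.4, -144.3]]
sqT [[675.4, -115.9], [641.8, -137.2], [664.3, -171.9], [698.2, -152.2]] [[669.9, -144.3]]
sqS [[695.3, -152.8], [675.6, -118.3], [643.0, -135.1]]
sq yaw edges [29.7, 27.2]
discT [[664.5, -116.2], [666.1, -178.4], [636.3, -147.0]]
hexS [[686.0, -146.8], [675.7, -127.5], [654.4, -135.4]]
hexT [[651.2, -141.8], [664.5, -124.9], [666.9, -161.0]]
```

Request:
move_arm:
  targets:
    - {"hand": 1,"dp": [45.4,-78.3,-8],"turn": -40}
    - {"hand": 1,"dp": [45.4,-78.3,-8],"turn": -40}
    - {"hand": 1,"dp": [45.4,-78.3,-8],"turn": -40}
    - {"hand": 1,"dp": [45.4,-78.3,-8],"turn": -40}
    - {"hand": 1,"dp": [45.4,-78.3,-8],"turn": -40}
    - {"hand": 1,"dp": [45.4,-78.3,-8],"turn": -40}
    - {"hand": 1,"dp": [45.4,-78.3,-8],"turn": -40}
    - {"hand": 1,"dp": [45.4,-78.3,-8],"turn": -40}
    - {"hand": 1,"dp": [45.4,-78.3,-8],"turn": -40}
    - {"hand": 0.7,"dp": [45.4,-78.3,-8],"turn": -40}
    - {"hand": 0.7,"dp": [45.4,-78.3,-8],"turn": -40}
    - {"hand": 0.7,"dp": [45.4,-78.3,-8],"turn": -40}
  grip_force: 40

```text
time_s: 1.6
position: [0.5927, -0.0093, 0.1649]
ee_rot: [-1.542, -2.737, -0.0]
force: [0.6, 1.4, 0.2]
gripper_width: 0.699
grasp_force: 0.0
```

Request:
move_arm:
  targets:
    - {"hand": 0.6,"dp": [7.83,-13.5,-4],"turn": 0}
    - {"hand": 0.6,"dp": [7.83,-13.5,-4],"turn": 0}
    - {"hand": 0.6,"dp": [7.83,-13.5,-4],"turn": 0}
    - {"hand": 0.6,"dp": [7.83,-13.5,-4],"turn": 0}
    - {"hand": 0.6,"dp": [7.83,-13.5,-4],"turn": 0}
    - {"hand": 0.6,"dp": [7.83,-13.5,-4],"turn": 0}

```text
time_s: 2.35
position: [0.6702, -0.1413, 0.1258]
ee_rot: [1.54, 2.738, 0.0]
force: [0.4, -0.6, 0.0]
gripper_width: 0.6
grasp_force: 0.0
```

Request:
move_arm:
  targets:
    - {"hand": 0.6,"dp": [0,0,-3],"turn": 0}
    - {"hand": 0.6,"dp": [0,0,-3],"turn": 0}
    - {"hand": 0.6,"dp": [0,0,-4],"turn": 0}
    - {"hand": 0.6,"dp": [0,0,-4],"turn": 0}
    - {"hand": 0.6,"dp": [0,0,-4],"turn": 0}

```text
time_s: 2.98
position: [0.6706, -0.1422, 0.0859]
ee_rot: [1.541, 2.737, 0.0]
force: [-0.3, 0.1, 0.4]
gripper_width: 0.602
grasp_force: 0.0
```

```bash
python3 - <<'E'
from bench import robot, viewer
from h import *
s=robot.sense();print(s["position"],np.abs(s["qd"]).max())
o=[]
for n,(x,y) in(("top",(318,150)),("scene",(170,165))):
    c=viewer.capture(n);np.savez(n+"1.npz",**c)
    o.append(cv2.resize(c["image"][y:y+66,x:x+66],(396,396),interpolation=cv2.INTER_CUBIC))
cv2.imwrite("pics/p1.png",np.hstack(o))
E
```

```text
[ 0.67059759 -0.14223782  0.08593076] 0.0028617274336262774
```

View pics/p1.png

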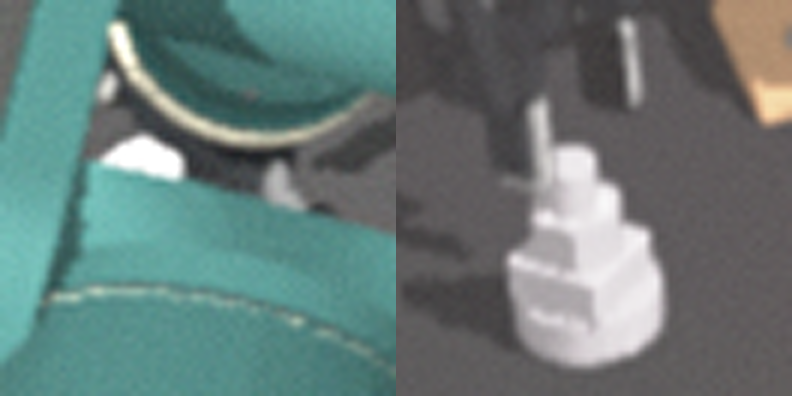

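```bash
python3 - <<'E'
from h import *
c=load("scene1")
for p in [(.6925,-.129,.09),(.6487,-.1553,.09),(.6706,-.1422,.086),(.671,-.1445,.08)]:
    print(p,(proj(c,p)[0]-[170,165]+.5)*6-.5+[396,0])
E
```

```text
(0.6925, -0.129, 0.09) [527.25691377 176.53163966]
(0.6487, -0.1553, 0.09) [602.16359215 109.20821743]
(0.6706, -0.1422, 0.086) [566.49819837 151.13810379]
(0.671, -0.1445, 0.08) [564.49398569 162.10472527]
```

The fingers straddle the small block, at about (575,160) in the right-hand crop, and the tips match the predicted pixels. I'll descend and grip.

Request:
move_arm:
  targets:
    - {"hand": 0.6,"dp": [0,-0.15,-1],"turn": 0}
    - {"hand": 0.6,"dp": [0,-0.15,-1.9],"turn": 0}
    - {"hand": 0.6,"dp": [0,-0.15,-1.9],"turn": 0}
    - {"hand": 0.1,"dp": [0,-0.15,-1.9],"turn": 0}
    - {"hand": 0.1,"dp": [0,-0.15,-1.9],"turn": 0}
    - {"hand": 0.1,"dp": [0,-0.15,-1.9],"turn": 0}
    - {"hand": 0.1,"dp": [0,-0.15,-1.9],"turn": 0}
    - {"hand": 0.1,"dp": [0,-0.15,-1.9],"turn": 0}
    - {"hand": 0.1,"dp": [0,-0.15,-1.9],"turn": 0}

```text
time_s: 4.2
position: [0.6706, -0.1438, 0.0667]
ee_rot: [1.541, 2.737, 0.0]
force: [0.6, 0.3, 5.2]
gripper_width: 0.232
grasp_force: 39.3
```

Request:
move_arm:
  targets:
    - {"hand": 0.1,"dp": [0,0,1],"turn": 0}
    - {"hand": 0.1,"dp": [0,0,3],"turn": 0}
    - {"hand": 0.1,"dp": [0,0,7],"turn": 0}
    - {"hand": 0.1,"dp": [0,0,7],"turn": 0}

```text
time_s: 4.7
position: [0.6718, -0.1441, 0.1414]
ee_rot: [1.539, 2.732, 0.002]
force: [-0.2, 0.9, -0.6]
gripper_width: 0.237
grasp_force: 39.2
```

```bash
python3 - <<'E'
from bench import robot, viewer
from h import *
s=robot.sense();print(s["position"],s["force"],s["gripper_width"])
o=[]
for n,(x,y) in(("top",(318,150)),("scene",(170,145))):
    c=viewer.capture(n);np.savez(n+"2.npz",**c)
    o.append(cv2.resize(c["image"][y:y+80,x:x+66],(396,480),interpolation=cv2.INTER_CUBIC))
cv2.imwrite("pics/p2.png",np.hstack(o))
E
```

```text
[ 0.67177206 -0.14411216  0.14144373] [-0.22221641  0.85557604 -0.64129483] 0.23743588647570402
```

View pics/p2.png

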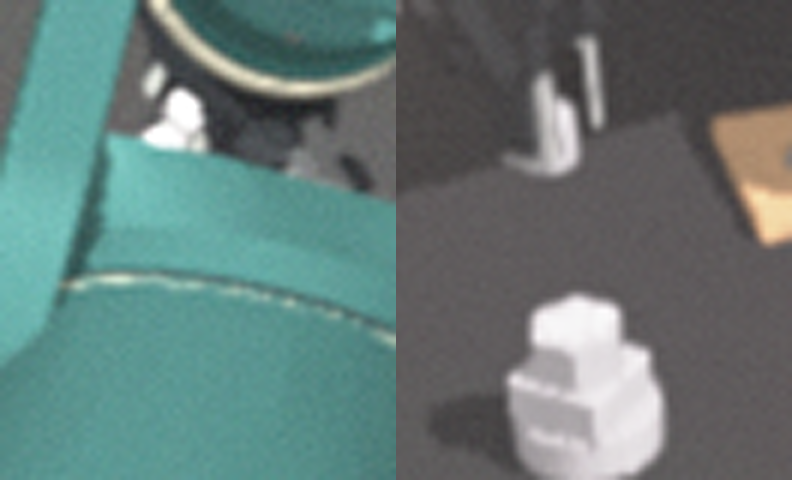

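The small block is held and the hex is exposed at (577,330). I'll carry the block to its tray.

Request:
move_arm:
  targets:
    - {"hand": 0.1,"dp": [-0.2,30.6,-2],"turn": 0}
    - {"hand": 0.1,"dp": [-0.2,30.6,-2],"turn": 0}
    - {"hand": 0.1,"dp": [-0.2,30.6,-2],"turn": 0}
    - {"hand": 0.1,"dp": [-0.2,30.6,-2],"turn": 0}
    - {"hand": 0.1,"dp": [-0.2,30.6,-2],"turn": 0}
    - {"hand": 0.1,"dp": [-0.2,30.6,-5],"turn": 0}
    - {"hand": 0.1,"dp": [-0.2,30.6,-8],"turn": 0}
    - {"hand": 0.1,"dp": [-0.2,30.6,-8],"turn": 0}
    - {"hand": 0.1,"dp": [-0.2,30.6,-8],"turn": 0}

```text
time_s: 5.92
position: [0.6687, 0.1622, 0.0572]
ee_rot: [1.542, 2.737, 0.0]
force: [0.1, -0.6, -0.4]
gripper_width: 0.238
grasp_force: 39.2
```

```bash
python3 - <<'E'
from bench import robot, viewer
from h import *
s=robot.sense();print(s["position"],s["force"],s["gripper_width"])
o=[]
for n,(x,y) in(("top",(324,155)),("scene",(177,182))):
    c=viewer.capture(n);np.savez(n+"3.npz",**c)
    o.append(cv2.resize(c["image"][y:y+50,x:x+50],(400,400),interpolation=cv2.INTER_CUBIC))
p=np.hstack(o);p=cv2.normalize(np.clip(p.astype(float),110,255)**2,None,0,255,cv2.NORM_MINMAX).astype(np.uint8)
d=cv2.resize(c["image"][250:325,225:325],(400,300))
cv2.imwrite("pics/p3.png",p); cv2.imwrite("pics/d3.png",d)
E
```

```text
[0.66867249 0.16215577 0.05724555] [ 0.06326163 -0.59837301 -0.44129503] 0.23751893624410733
```

View pics/p3.png

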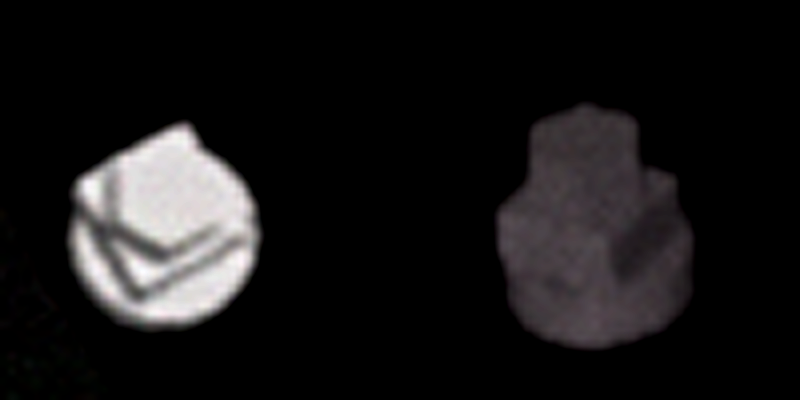

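View pics/d3.png

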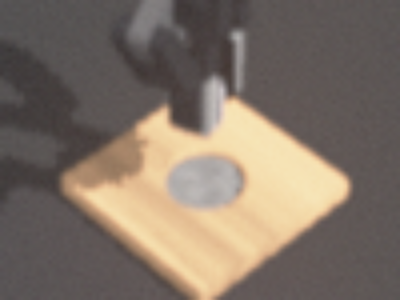

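The top view now shows the hex clearly: flats vertical at x≈108 in the crop, a corner at (165,250), so flat normals lie at about 30°/90°/150°. The small block sits above its pocket, so I'll lower and release it.

Request:
move_arm:
  targets:
    - {"hand": 0.1,"dp": [0,0,-2.5],"turn": 0}
    - {"hand": 0.1,"dp": [0,0,-4.0],"turn": 0}
    - {"hand": 0.1,"dp": [0,0,-4.4],"turn": 0}
    - {"hand": 0.1,"dp": [0,0,-4.4],"turn": 0}
    - {"hand": 0.1,"dp": [0,0,-4.4],"turn": 0}

```text
time_s: 6.65
position: [0.6687, 0.1623, 0.0128]
ee_rot: [1.542, 2.737, 0.001]
force: [-0.4, 0.2, 0.2]
gripper_width: 0.235
grasp_force: 39.2
```

```bash
python3 - <<'E'
from h import *
t=load("top3")
T=lambda p:(np.atleast_2d(p)+.5)/8-.5+[324,155]
r=lambda a:np.round(a[:,:2]*1000,1).tolist()
print("hex",r(ray(t,T([163,188]),.06)))
e=ray(t,T([[108,170],[108,215],[165,250],[222,224]]),.06);print(r(e))
for a,b in((0,1),(2,3)):print(np.degrees(np.arctan2(*(e[b]-e[a])[[1,0]])))
q=ray(t,T([[72,190],[135,298],[185,123],[160,210.5]]),.04);print("sq",r(q))
for a,b in((0,1),(2,0)):print(np.degrees(np.arctan2(*(q[b]-q[a])[[1,0]]))%90)
d=ray(t,T([[68,240],[261,240],[164.5,328]]),.02);print("disc",r(d))
E
```

```text
hex [[671.7, -142.1]]
[[676.8, -125.7], [663.0, -125.8], [652.8, -142.7], [661.1, -159.5]]
-179.77734139768177
-63.70173417228915
sq [[675.5, -117.4], [642.4, -136.6], [697.3, -151.6], [669.7, -144.1]]
30.09919245214465
32.5368934121952
disc [[664.6, -118.6], [666.1, -178.1], [637.6, -148.4]]
```

Request:
move_arm:
  targets:
    - {"hand": 0.6,"dp": [0,0,0],"turn": 0}
    - {"hand": 0.6,"dp": [0,0,0],"turn": 0}
    - {"hand": 0.6,"dp": [0,0,0],"turn": 0}
    - {"hand": 0.6,"dp": [0,0,4],"turn": 0}
    - {"hand": 0.6,"dp": [0,0,9],"turn": 0}
    - {"hand": 0.6,"dp": [0.3,-30.45,9.5],"turn": -2}
    - {"hand": 0.6,"dp": [0.3,-30.45,9.5],"turn": -2}
    - {"hand": 0.6,"dp": [0.3,-30.45,9.5],"turn": -2}
    - {"hand": 0.65,"dp": [0.3,-30.45,9.5],"turn": -2}
    - {"hand": 0.65,"dp": [0.3,-30.45,9.5],"turn": -2}
    - {"hand": 0.65,"dp": [0.3,-30.45,9.5],"turn": -2}
    - {"hand": 0.65,"dp": [0.3,-30.45,9.5],"turn": -2}

```text
time_s: 8.15
position: [0.6713, -0.1421, 0.1071]
ee_rot: [-1.59, -2.709, -0.0]
force: [-0.4, -0.0, -0.2]
gripper_width: 0.649
grasp_force: 0.0
```

```bash
python3 - <<'E'
from bench import robot, viewer
from h import *
s=robot.sense();print(s["position"],s["ee_rot"],s["gripper_width"])
c=viewer.capture("scene");
a=cv2.resize(c["image"][250:325,225:325],(400,300)); b=cv2.resize(c["image"][150:225,150:250],(400,300))
cv2.imwrite("pics/p4.png",np.hstack([a,b]))
E
```

```text
[ 0.67130864 -0.14211867  0.10714913] [-1.58988492e+00 -2.70924228e+00 -2.86021915e-04] 0.6493220056726746
```

View pics/p4.png

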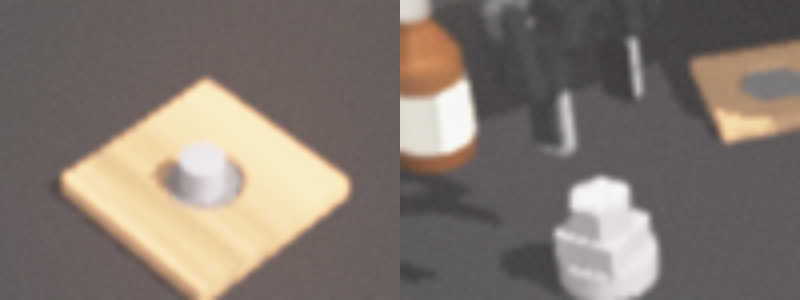

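The small block sits in its pocket at (203,165), with the gripper now above the hex. Descending to grasp it.

Request:
move_arm:
  targets:
    - {"hand": 0.65,"dp": [0,0,-4],"turn": 0}
    - {"hand": 0.65,"dp": [0,0,-6],"turn": 0}
    - {"hand": 0.65,"dp": [0,0,-6],"turn": 0}
    - {"hand": 0.2,"dp": [0,0,-6],"turn": 0}
    - {"hand": 0.2,"dp": [0,0,-6],"turn": 0}
    - {"hand": 0.2,"dp": [0,0,-6],"turn": 0}
    - {"hand": 0.2,"dp": [0,0,-6],"turn": 0}
    - {"hand": 0.2,"dp": [0,0,-6],"turn": 0}
    - {"hand": 0.2,"dp": [0,0,-5],"turn": 0}
    - {"hand": 0.2,"dp": [0,0,-3],"turn": 0}
    - {"hand": 0.2,"dp": [0,0,3],"turn": 0}
    - {"hand": 0.2,"dp": [0,0,3],"turn": 0}
  grip_force: 60

```text
time_s: 9.7
position: [0.6734, -0.1428, 0.1446]
ee_rot: [1.585, 2.702, 0.004]
force: [-0.0, 0.4, -2.4]
gripper_width: 0.355
grasp_force: 59.9
```

```bash
python3 - <<'E'
from bench import robot, viewer
from h import *
s=robot.sense();print(s["position"],s["ee_rot"],s["gripper_width"])
c=viewer.capture("scene");
cv2.imwrite("pics/p5.png",cv2.resize(c["image"][140:230,150:250],(600,540)))
E
```

```text
[ 0.67343331 -0.14278705  0.14461323] [1.58497355 2.70248577 0.00389857] 0.35458407942063547
```

View pics/p5.png

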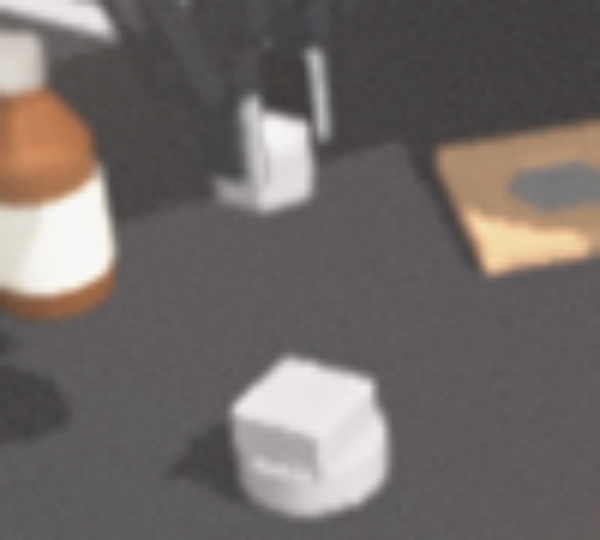

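The hex is held; the square now tops the pile at (305,400). Next stop is the hex tray.

Request:
move_arm:
  targets:
    - {"hand": 0.2,"dp": [-19.15,-13.1,0],"turn": 0}
    - {"hand": 0.2,"dp": [-19.15,-13.1,0],"turn": 0}
    - {"hand": 0.2,"dp": [-19.15,-13.1,0],"turn": 0}
    - {"hand": 0.2,"dp": [-19.15,-13.1,0],"turn": 0}
    - {"hand": 0.2,"dp": [-19.15,-13.1,-4],"turn": 0}
    - {"hand": 0.2,"dp": [-19.15,-13.1,-9],"turn": 0}
    - {"hand": 0.2,"dp": [-19.15,-13.1,-9],"turn": 0}
    - {"hand": 0.2,"dp": [-19.15,-13.1,-9],"turn": 0}
    - {"hand": 0.2,"dp": [-19.15,-13.1,-9],"turn": 0}

```text
time_s: 10.88
position: [0.4809, -0.2737, 0.0495]
ee_rot: [1.588, 2.708, -0.0]
force: [0.5, 0.1, -1.3]
gripper_width: 0.356
grasp_force: 60.0
```

```bash
python3 - <<'E'
from bench import robot, viewer
from h import *
s=robot.sense();print(s["position"],s["ee_rot"],s["gripper_width"])
o=[]
for n,(x,y) in(("top",(317,150)),("scene",(177,182))):
    c=viewer.capture(n);np.savez(n+"6.npz",**c)
    o.append(cv2.resize(c["image"][y:y+50,x:x+50],(400,400),interpolation=cv2.INTER_CUBIC))
p=np.hstack(o);p=cv2.normalize(np.clip(p.astype(float),110,255)**2,None,0,255,cv2.NORM_MINMAX).astype(np.uint8)
d=cv2.resize(c["image"][145:195,210:310],(800,200+200))[:200*2]
cv2.imwrite("pics/p6.png",np.vstack([p[100:],cv2.resize(d,(800,300))]))
E
```

```text
[ 0.48086215 -0.27371945  0.04954233] [ 1.58758002e+00  2.70768570e+00 -1.58038591e-04] 0.355522869118209
```

View pics/p6.png

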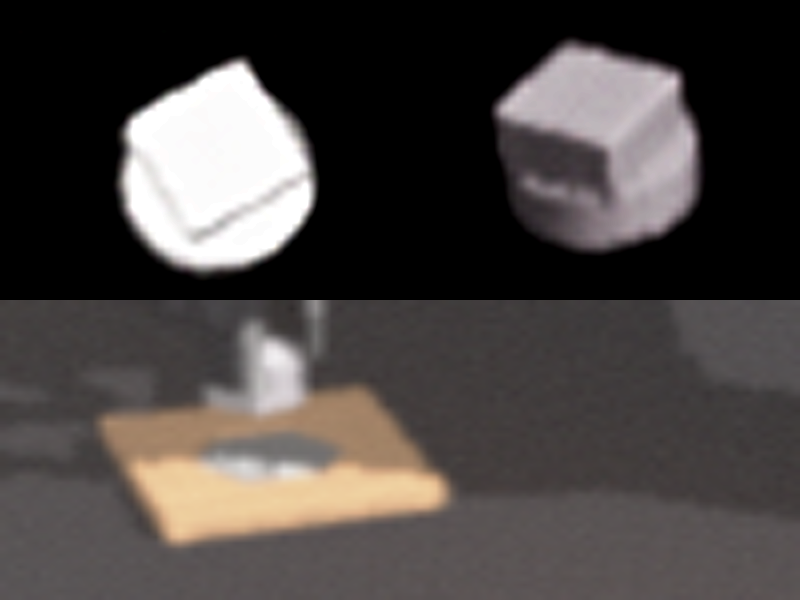

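The hex hangs over its pocket. The square's corners in the top crop (full-crop rows) are about (124,235), (192,342), (308,272) and (245,160). I'll lower the hex and compute the square's pose.

Request:
move_arm:
  targets:
    - {"hand": 0.2,"dp": [0,0,-2],"turn": 0}
    - {"hand": 0.2,"dp": [0,0,-3.3],"turn": 0}
    - {"hand": 0.2,"dp": [0,0,-3.6],"turn": 0}
    - {"hand": 0.2,"dp": [0,0,-3.6],"turn": 0}
    - {"hand": 0.2,"dp": [0,0,-3.6],"turn": 0}

```text
time_s: 11.6
position: [0.48, -0.2734, 0.0131]
ee_rot: [-1.589, -2.71, 0.0]
force: [-17.2, 8.7, 36.8]
gripper_width: 0.357
grasp_force: 70.6
```

```bash
python3 - <<'E'
from h import *
t=load("top6")
q=ray(t,(np.array([[124,235],[192,342],[308,272],[245,160]])+.5)/8-.5+[317,150],.04)[:,:2]
print(np.round(q*1000,1).tolist(),q.mean(0))
for a in range(4):print(np.degrees(np.arctan2(*(q[(a+1)%4]-q[a])[::-1]))%90)
E
```

```text
[[673.9, -116.2], [641.2, -136.9], [663.7, -171.9], [698.3, -152.8]] [ 0.66925334 -0.14444956]
32.300631801360765
32.81939123139604
28.828392735475557
33.65772276904109
```

Request:
move_arm:
  targets:
    - {"hand": 0.2,"dp": [0,0,0.1],"turn": 0}
    - {"hand": 0.2,"dp": [0,0,0.1],"turn": 0}

```text
time_s: 11.85
position: [0.48, -0.2734, 0.0132]
ee_rot: [1.589, 2.71, -0.0]
force: [-10.6, 4.6, 24.7]
gripper_width: 0.352
grasp_force: 69.1
```

```bash
python3 - <<'E'
from bench import robot, viewer
from h import *
o=[]
for n,(x,y) in(("top",(365,230)),("scene",(210,145))):
    c=viewer.capture(n)
    o.append(cv2.resize(c["image"][y:y+60,x:x+60],(400,400),interpolation=cv2.INTER_CUBIC))
cv2.imwrite("pics/p7.png",np.hstack(o))
E
```

```text
(no output)
```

View pics/p7.png

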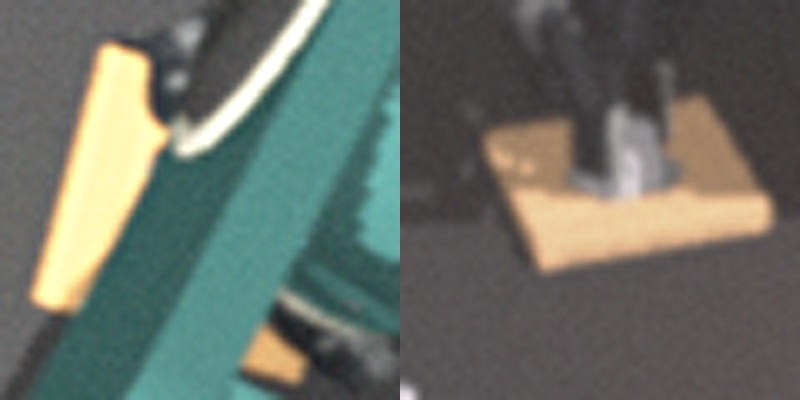

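The hex sits centred in its pocket, resting on the floor (the force is floor contact). I'll relax, release and go to the square.

Request:
move_arm:
  targets:
    - {"hand": 0.2,"dp": [0,0,0.15],"turn": 0}
    - {"hand": 0.6,"dp": [0,0,0.15],"turn": 0}
    - {"hand": 0.6,"dp": [0,0,0.15],"turn": 0}
    - {"hand": 0.6,"dp": [0,0,0.15],"turn": 0}
    - {"hand": 0.6,"dp": [0,0,4],"turn": 0}
    - {"hand": 0.7,"dp": [0,0,9],"turn": 0}
    - {"hand": 0.8,"dp": [18.9,12.85,9],"turn": 2.5}
    - {"hand": 0.8,"dp": [18.9,12.85,9],"turn": 2.5}
    - {"hand": 0.8,"dp": [18.9,12.85,9],"turn": 2.5}
    - {"hand": 0.8,"dp": [18.9,12.85,9],"turn": 2.5}
    - {"hand": 0.8,"dp": [18.9,12.85,9],"turn": 2.5}
    - {"hand": 0.8,"dp": [18.9,12.85,9],"turn": 2.5}

```text
time_s: 13.45
position: [0.6684, -0.1449, 0.1018]
ee_rot: [-1.529, -2.743, 0.001]
force: [0.4, -0.3, 0.0]
gripper_width: 0.8
grasp_force: 0.0
```

```bash
python3 - <<'E'
from bench import robot, viewer
from h import *
s=robot.sense();print(s["position"],s["ee_rot"],s["gripper_width"],s["force"])
o=[]
for n,(x,y) in(("top",(365,230)),("scene",(210,145)),):
    c=viewer.capture(n)
    o.append(cv2.resize(c["image"][y:y+60,x:x+60],(400,400),interpolation=cv2.INTER_CUBIC))
cv2.imwrite("pics/p8.png",np.hstack(o))
E
```

```text
[ 0.66844363 -0.14488436  0.10179487] [-1.52917206e+00 -2.74348720e+00  6.08502108e-04] 0.7997658172961255 [ 0.4002276  -0.2564302   0.02189056]
```

View pics/p8.png

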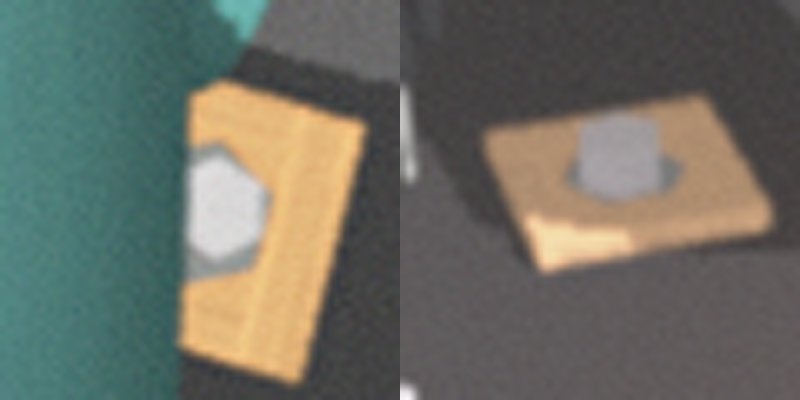

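The hex lies flat in its pocket at (225,200). Now descending on the square.

Request:
move_arm:
  targets:
    - {"hand": 0.8,"dp": [0.1,0,-4],"turn": 0}
    - {"hand": 0.8,"dp": [0.1,0,-7],"turn": 0}
    - {"hand": 0.8,"dp": [0.1,0,-7.4],"turn": 0}
    - {"hand": 0.8,"dp": [0.1,0,-7.4],"turn": 0}

```text
time_s: 14.05
position: [0.67, -0.1453, 0.0294]
ee_rot: [1.53, 2.743, 0.0]
force: [0.9, 0.2, 0.4]
gripper_width: 0.802
grasp_force: 0.0
```

Request:
move_arm:
  targets:
    - {"hand": 0.8,"dp": [0,0,-0.2],"turn": 0}
    - {"hand": 0.3,"dp": [0,0,-0.2],"turn": 0}
    - {"hand": 0.3,"dp": [0,0,-0.2],"turn": 0}
    - {"hand": 0.3,"dp": [0,0,-0.2],"turn": 0}
    - {"hand": 0.3,"dp": [0,0,-0.2],"turn": 0}
    - {"hand": 0.3,"dp": [0,0,-0.2],"turn": 0}
  grip_force: 60

```text
time_s: 14.8
position: [0.6703, -0.1448, 0.0273]
ee_rot: [1.529, 2.743, 0.0]
force: [-1.1, 1.2, 5.7]
gripper_width: 0.448
grasp_force: 61.4
```

Request:
move_arm:
  targets:
    - {"hand": 0.3,"dp": [0,0,3],"turn": 0}
    - {"hand": 0.3,"dp": [0,0,7],"turn": 0}
    - {"hand": 0.3,"dp": [-17.7,13.9,8],"turn": -38}
    - {"hand": 0.3,"dp": [-17.7,13.9,8],"turn": -38}
    - {"hand": 0.3,"dp": [-17.7,13.9,8],"turn": -38}
    - {"hand": 0.3,"dp": [-17.7,13.9,8],"turn": -38}
    - {"hand": 0.3,"dp": [-17.7,13.9,6],"turn": -38}
    - {"hand": 0.3,"dp": [-17.7,13.9,2.5],"turn": -38}
    - {"hand": 0.3,"dp": [-17.7,13.9,2.5],"turn": -38}
    - {"hand": 0.3,"dp": [-17.7,13.9,2.5],"turn": -38}
    - {"hand": 0.3,"dp": [-17.7,13.9,2.5],"turn": -38}

```text
time_s: 16.18
position: [0.4936, -0.006, 0.0524]
ee_rot: [2.339, 2.096, 0.001]
force: [-0.3, -0.4, -1.9]
gripper_width: 0.45
grasp_force: 61.1
```

```bash
python3 - <<'E'
from bench import robot, viewer
from h import *
s=robot.sense();print(s["position"],s["ee_rot"],s["gripper_width"],s["force"])
t=viewer.capture("top");np.savez("top9.npz",**t)
a=cv2.cvtColor(t["image"],cv2.COLOR_BGR2GRAY)[150:215,310:380]
_,m=cv2.threshold(a,0,255,cv2.THRESH_OTSU);print(_)
n,l,st,ce=cv2.connectedComponentsWithStats(m);print(st[1:]+[310,150,0,0,0],ce[1:]+[310,150])
c=viewer.capture("scene")
cv2.imwrite("pics/p9.png",np.hstack([cv2.resize(a,(420,390)),cv2.cvtColor(cv2.resize(c["image"][185:255,255:335],(380,390)),cv2.COLOR_BGR2GRAY)]))
E
```

```text
[ 0.49360662 -0.00597206  0.05241531] [2.33915675e+00 2.09566709e+00 1.46446177e-03] 0.4503837249687616 [-0.33285295 -0.35053225 -1.94601481]
159.0
[[332 172  24  25 463]] [[343.41684665 183.73650108]]
```

View pics/p9.png

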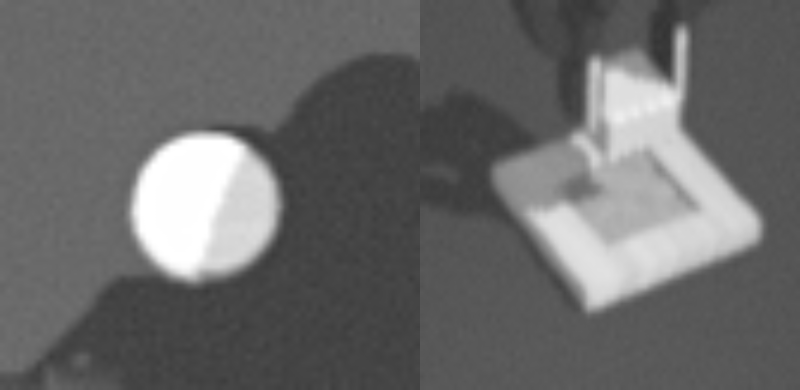

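The square is aligned over its pocket, and the disc stands alone at about px (343.7,183.8). Lowering the square.

Request:
move_arm:
  targets:
    - {"hand": 0.3,"dp": [0,0.1,-2],"turn": 0}
    - {"hand": 0.3,"dp": [0,0.1,-3.5],"turn": 0}
    - {"hand": 0.3,"dp": [0,0.1,-3.8],"turn": 0}
    - {"hand": 0.3,"dp": [0,0.1,-3.8],"turn": 0}
    - {"hand": 0.3,"dp": [0,0.1,-3.8],"turn": 0}

```text
time_s: 16.9
position: [0.493, -0.0048, 0.0135]
ee_rot: [2.34, 2.096, 0.0]
force: [-0.1, 0.0, -2.1]
gripper_width: 0.452
grasp_force: 61.2
```

```bash
python3 - <<'E'
from h import *
t=load("top9")
a=cv2.GaussianBlur(t["image"],(3,3),0).max(2)[150:215,310:380]
m=(a>130).astype(np.uint8);cs,_=cv2.findContours(m,0,cv2.CHAIN_APPROX_NONE)
c=max(cs,key=cv2.contourArea);P=ray(t,c[:,0,:]+[310,150],.02)[:,:2]*1000
print(cv2.minEnclosingCircle(P.astype(np.float32)),P.min(0),P.max(0))
E
```

```text
((666.8814697265625, -146.87782287597656), 32.63435745239258) [ 636.17491723 -177.63301986] [ 697.58792566 -115.98730527]
```

Request:
move_arm:
  targets:
    - {"hand": 0.7,"dp": [0,0,0],"turn": 0}
    - {"hand": 0.7,"dp": [0,0,0],"turn": 0}
    - {"hand": 0.7,"dp": [0,0,0],"turn": 0}
    - {"hand": 0.8,"dp": [0,0,4],"turn": 0}
    - {"hand": 1,"dp": [0,0,7],"turn": 0}
    - {"hand": 1,"dp": [17.4,-14.3,7],"turn": 0}
    - {"hand": 1,"dp": [17.4,-14.3,7],"turn": 0}
    - {"hand": 1,"dp": [17.4,-14.3,7],"turn": 0}
    - {"hand": 1,"dp": [17.4,-14.3,7],"turn": 0}
    - {"hand": 1,"dp": [17.4,-14.3,7],"turn": 0}
    - {"hand": 1,"dp": [17.4,-14.3,5],"turn": 0}
    - {"hand": 1,"dp": [17.4,-14.3,5],"turn": 0}

```text
time_s: 18.4
position: [0.6653, -0.1468, 0.0607]
ee_rot: [-2.337, -2.095, 0.003]
force: [0.3, 0.7, -0.6]
gripper_width: 1.001
grasp_force: 0.0
```

Request:
move_arm:
  targets:
    - {"hand": 1,"dp": [0,0,-3],"turn": 0}
    - {"hand": 1,"dp": [0,0,-3.5],"turn": 0}
    - {"hand": 1,"dp": [0,0,-3.5],"turn": 0}
    - {"hand": 1,"dp": [0,0,-3.5],"turn": 0}

```text
time_s: 18.9
position: [0.6673, -0.1477, 0.0296]
ee_rot: [2.339, 2.096, 0.001]
force: [0.7, 0.1, 0.7]
gripper_width: 1.0
grasp_force: 0.0
```

Request:
move_arm:
  targets:
    - {"hand": 1,"dp": [0,0,-2],"turn": 0}
    - {"hand": 1,"dp": [0,0,-2.4],"turn": 0}
    - {"hand": 1,"dp": [0,0,-2.4],"turn": 0}
    - {"hand": 0.5,"dp": [0,0,-2.4],"turn": 0}
    - {"hand": 0.5,"dp": [0,0,-2.4],"turn": 0}
    - {"hand": 0.5,"dp": [0,0,-2.4],"turn": 0}
    - {"hand": 0.5,"dp": [0,0,-2.4],"turn": 0}
    - {"hand": 0.5,"dp": [0,0,-2.4],"turn": 0}
  grip_force: 80

```text
time_s: 19.9
position: [0.6675, -0.1479, 0.0057]
ee_rot: [2.339, 2.095, 0.002]
force: [-0.9, 0.6, 6.7]
gripper_width: 0.643
grasp_force: 84.6
```

Request:
move_arm:
  targets:
    - {"hand": 0.5,"dp": [0,0,2],"turn": 0}
    - {"hand": 0.5,"dp": [0,0,6],"turn": 0}
    - {"hand": 0.5,"dp": [-2,4,8],"turn": 0}
    - {"hand": 0.5,"dp": [-21.65,42.4,8],"turn": 0}
    - {"hand": 0.5,"dp": [-21.65,42.4,8],"turn": 0}
    - {"hand": 0.5,"dp": [-21.65,42.4,8],"turn": 0}
    - {"hand": 0.5,"dp": [-21.65,42.4,8],"turn": 0}
    - {"hand": 0.5,"dp": [-21.65,42.4,8],"turn": 0}
    - {"hand": 0.5,"dp": [-21.65,42.4,8],"turn": 0}
    - {"hand": 0.5,"dp": [-21.65,42.4,8],"turn": 0}
    - {"hand": 0.5,"dp": [-21.65,42.4,8],"turn": 0}
    - {"hand": 0.5,"dp": [-21.65,42.4,8],"turn": 0}

```text
time_s: 21.4
position: [0.4504, 0.2762, 0.085]
ee_rot: [2.339, 2.097, 0.001]
force: [0.3, -0.2, -3.5]
gripper_width: 0.641
grasp_force: 85.7
```

Request:
move_arm:
  targets:
    - {"hand": 0.5,"dp": [0,0,-3],"turn": 0}
    - {"hand": 0.5,"dp": [0,0,-6],"turn": 0}
    - {"hand": 0.5,"dp": [0,0,-7],"turn": 0}
    - {"hand": 0.5,"dp": [0,0,-7.1],"turn": 0}
    - {"hand": 0.5,"dp": [0,0,-7.1],"turn": 0}
    - {"hand": 0.5,"dp": [0,0,-7.1],"turn": 0}

```text
time_s: 22.15
position: [0.4509, 0.2764, 0.0143]
ee_rot: [2.34, 2.096, 0.002]
force: [-0.0, 0.2, -3.3]
gripper_width: 0.637
grasp_force: 85.7
```

Request:
move_arm:
  targets:
    - {"hand": 0.5,"dp": [0,0,-0.2],"turn": 0}
    - {"hand": 0.5,"dp": [0,0,-0.2],"turn": 0}
    - {"hand": 0.9,"dp": [0,0,-0.2],"turn": 0}
    - {"hand": 0.9,"dp": [0,0,-0.2],"turn": 0}
    - {"hand": 0.9,"dp": [0,0,-0.2],"turn": 0}
    - {"hand": 1,"dp": [0,0,4],"turn": 0}
    - {"hand": 1,"dp": [0,0,14],"turn": 0}
    - {"hand": 1,"dp": [-10,15,16],"turn": 0}
    - {"hand": 1,"dp": [-10,15,16],"turn": 0}
    - {"hand": 1,"dp": [-10,15,16],"turn": 0}
    - {"hand": 1,"dp": [-10,15,16],"turn": 0}
    - {"hand": 1,"dp": [-10,15,16],"turn": 0}

```text
time_s: 23.65
position: [0.3502, 0.4262, 0.1729]
ee_rot: [2.339, 2.097, -0.001]
force: [0.7, -0.1, -0.1]
gripper_width: 0.998
grasp_force: 0.0
```

```bash
python3 - <<'E'
from bench import robot, viewer
from h import *
s=robot.sense();print(s["position"],s["force"])
t=viewer.capture("top");c=viewer.capture("scene")
cv2.imwrite("pics/p10.png",np.vstack([cv2.resize(t["image"][150:295,140:425],(590,300)),cv2.resize(c["image"][150:330,210:450],(400,300)).copy() if 0 else cv2.copyMakeBorder(cv2.resize(c["image"][150:330,210:450],(400,300)),0,0,0,190,0)]))
E
```

```text
[0.35024008 0.42615713 0.17294354] [ 0.65723752 -0.06383308 -0.06992105]
```

View pics/p10.png

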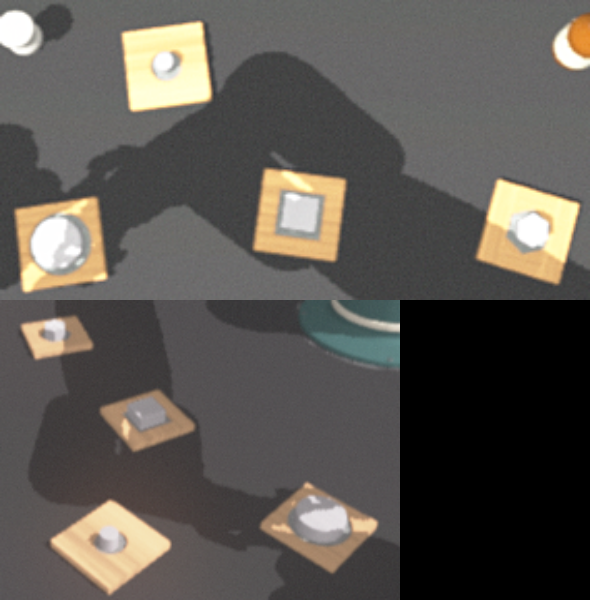

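All four blocks sit in their pockets with felt visible around them: small (167,65), disc (60,243), square (300,213) and hex (530,231). The bottle and loupe haven't been disturbed, so I'll hand the job in.

```bash
python3 -c "
from bench import robot
print(robot.close_job())"
```

```text
the job is handed in; nothing more can be done
None
```

I handed the job in with all four blocks in their matching trays, test faces up and apparently flat on the pocket floors in the last camera pictures, and the bottle and loupe undisturbed; the bench returned no verdict.

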